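Dose one portion of grinding balls into a mill jar

ROBOT

A 6-joint arm with a two-finger parallel gripper is mounted at the origin on a cart in front of the work surface, level with it; the furniture and walls round the work are solid. World frame = base frame: x ahead of the robot, y to its left, z up, the work surface at z = 0. Lengths are in m, angles in degrees, forces in N, time in s.
With the tool pointing down it reaches from about 0.325 to 0.775 m from the base axis. Payload 9.3 kg.
Tool frame: the origin (TCP) lies between the finger pads; the fingertips stand 11 mm ahead of it and the grasp point (between the pads) lies 8 mm behind it (env.nose_length is the distance from the TCP to the fingertips, in m); z points along the fingers, y is the line along which they close (so a half turn about z gives the same grasp; the last joint's range is limited). The gripper opens to 85 mm and grips with 20 to 120 N. Pads are 22 mm wide; open, the fingers measure 114 mm over their backs; the gripper's body (76 mm by 85 mm) begins 54 mm behind the grasp point. The pads swing forward as they close: fully open they stand 13 mm farther back than shut.
Start: joints at [-76.123, 14.817, 1.232, 76.415, 0, 81.257], TCP at [0.212, -0.508, 0.242] pointing down, gripper open.
Joint ranges: [-174.27, 174.27], [-52.1, 104.24], [-59.71, 78.15], [-110.17, 111.67], [-87.03, 83.33], [-180, 180]. Speed limits (degrees/s): [127.2, 127.2, 159.86, 180, 180, 180].

INTERFACE

Orientations are given as [roll, pitch, yaw] about the fixed x, y, z axes, in that order (R = Rz(yaw) Ry(pitch) Rx(roll)).
In Python, from workcell import env, viewer, sign_off, finder gives the robot as it stands.
- The arm moves only by the tool drive_tool, never from a script. Its argument "motion" is a list of rows, each a list of 3 entries, a list of its own where there are three numbers: the shift along the world's x, y, z as a fraction of full scale, then the turn about the world's z as a fraction of full scale, then the finger opening in mm, from 0 to 85.4. In form: [[[tx, ty, tz], roll, gripper], ...]. A call has 1 to 12 rows; each row shifts and turns the commanded pose from where the row before left it; what a row does not reach is not made up. Full scale, the value 1, is 60 mm for a shift and 0.1 rad for a turn. A row lasts 1/8 s, in which the tool goes at most 62.5 mm and 10.7 degrees, less where a joint would pass 70% of its speed; a pose out of reach is approached as far as the arm can. A call with a number of a shift or a turn outside -1 to 1 is refused whole. A call with a gripper value outside its range is refused whole. The fingers move at their own pace and stop on an object; the grip force is fixed at half the most. Time passes only in rows, so rows that do not move let the fingers close. It gives the time, the measured TCP pose, the force, the opening and the grip force at its end, in the units of the state.
- env.get_state(): the state, without advancing time (a new reading comes with each control period).
- viewer.get_image(name): name is "scene" or "side" or "wrist"; returns (picture, depth): 400x640x3 uint8, red, green, blue; 400x640 float32, m along the optical axis (not along the pixel's ray), 0 where there is no reading.
- viewer.camera_info(name): a dict with "intrinsics" (3x3 intrinsics, pixels), "R" (3x3) and "t" (3): a world point X has camera coordinates R X + t; the wrist camera has in their place "hand_eye" (4x4, takes a point from camera to tool coordinates, whose origin is the TCP and whose axes are the flange's). Camera axes: x right, y down, z forward; pixel columns grow to the right and rows downward; lengths in m; the calibration is good to about 2 mm. A picture is of the moment at which its call begins: read the wrist's pose just before it. camera_info takes no time and is no camera call.
- sign_off(): hands the job in; it is judged then, once.
Trained networks look in the newest picture that a camera, given by its name, has taken for a name from the list of things; names that differ only in an ending like _2 or _b are one class to them, and where a whole thing is asked for, a point or a joint stands for the part that bears it (a point fixed in the world has none). Each returns a list of dicts, best first, with "p" (0 to 1); they miss things now and then, are a little off and sometimes report something else, mostly with a low value. They report only what shows in the picture. A call takes as long as a camera call. They do not tell look-alikes from the thing itself.
- finder.cut_out(camera, label): "pixels" (400x640 bool, what is visible of it) and "xy" ([column, row] in pixels, amid what is visible of it).
- finder.tip_of(camera, label): "xy" ([column, row] in pixels: a listed point, or the origin of a listed thing).
The state is a dict: "time": time; "joints": joint angles; "qvel": joint speeds; "joint_torque": joint torques, N m; "ee_pos": TCP position; "orientation": TCP orientation; "force": force on the tool from outside, world axes, zero at the start; "wrist_torque": the same for the moment, N m; "finger_gap": finger opening in m; "gripper_force": force on a finger pad.
Only numpy, scipy, OpenCV 4.12 (cv2) and the standard library are available. Lean on these libraries where they do the work, as an engineer would, in place of code of your own. Each camera call takes 0.05 s, during which the arm holds its last target. There are 200 camera calls.

TASK

Load the open steel grinding jar with one portion of balls from the ball dispenser. With the shutter still shut, stand the jar upright on the dispenser's base under the end of the chute, up against its V-shaped stop; then pull the shutter out once by its red knob so that the three balls in its pockets drop and roll down the chute into the jar, and push it fully home again to close the outlet and keep the other six balls in the hopper. Leave the jar standing at the stop with its three balls, and do not disturb the things round about.

Things in the scene. Friction and masses are not known exactly. Their poses are not given: they have to be found in the camera images.
- dispenser: Fixed ball dispenser: grey base plate 180 (x) x 170 (y) x 5 mm, 191 mm high in all. Origin: centre of the base's underside. x points away from the jar side, y to its left, z up. Housing (grey cheeks, clear covers) spans x = 10..85, y = -53..84 mm, up to 130 mm above the bench; on it the clear three-lane hopper, x = 13..77, y = 1..63 mm, up to 191 mm.
- chute_lip (a point): Middle of the lower end of the steel chute (29 mm wide, walls 11 mm), at the dispenser's x = -36, y = 0 mm, 66 mm above the bench; underside at 63 mm, walls to 77 mm. The chute rises 13 degrees to the back; walls reach 87 mm at x = 10 mm. It overhangs the rear rim of a jar at its seat by 12 mm: bring the jar in low from the front, not from above.
- jar_seat (a point): Where the middle of the jar's underside belongs: top of the base plate, 5 mm above the bench, at x = -50, y = 0 mm of the dispenser, same axes. A black 90 degree V stop, 12 mm high above the plate, stands behind it and centres the 52 mm jar pushed against it towards the dispenser's +x. The plate reaches 40 mm in front of this point.
- shutter (a joint): Travel of the sliding shutter, m: 0 fully home (shut), 0.033 fully out; moves along the dispenser's -y. Takes 2 to 5 N, stays where left. Its three pockets hold one ball each; beyond 0.03 they stand over the drop slot and empty into the chute (about 1 s for the balls to reach the jar); pushed home they refill from the hopper lanes.
- shutter_knob (a point): Middle of the round upright red knob on the shutter's bar: 18 mm diameter, 25 mm high (from 12 mm below to 13 mm above this point), 144 mm above the bench; 21 mm below this point lies the bar's top face (bar 12 mm wide along x). Shut, it stands at x = 45 mm, y = -85 mm of the dispenser, free all round; it moves with the shutter to y = -118 mm.
- jar: Loose open steel grinding jar, round, 52 mm outside diameter, 50 mm high, 3 mm wall, 5 mm floor, 0.22 kg. Origin: centre of its underside; z up. Stands on the bench to the right of the dispenser.
- ball_low_1_center (a point): Centre of a 15 mm steel ball, 14 g, in the front pocket of the shutter: one of the portion.
- ball_low_2_center (a point): The same, middle pocket.
- ball_low_3_center (a point): The same, rear pocket.
- ball_mid_1_center (a point): Centre of a 15 mm steel ball waiting in the front lane of the hopper, on the pocket's ball; it drops into the pocket when the shutter goes home.
- ball_mid_2_center (a point): The same, middle lane.
- ball_mid_3_center (a point): The same, rear lane.
- ball_top_1_center (a point): Centre of the upper 15 mm steel ball in the front lane.
- ball_top_2_center (a point): The same, middle lane.
- ball_top_3_center (a point): The same, rear lane.
- jar_lid: Bystander: loose black lid of the jar, 54 mm diameter, 14 mm high, lying on the bench to the right; not needed now.
- bead_can: Bystander: loose white canister, 60 mm diameter, 96 mm high, origin under its centre.
- spare_bottle: Bystander: loose small bottle with red cap, 48 mm diameter, 117 mm high, origin under its centre.
- marker: Bystander: loose marker with blue cap, 132 mm long, lying on the dark notebook to the left.
Not all that is in view belongs to the job. What is shaped like the jar but blue is not meant.

How it is judged (in metres and radians):
On the way, in this order (a step that is already met when the one before it is completed fails the run):
1. the jar stands upright at its stop under the chute while the shutter is still shut (horizontal distance between jar and jar_seat below 0.01 m and z of jar in the frame of jar_seat below 0.004 m and angle between jar's own z axis and vertical below 0.08 rad and value of joint shutter below 0.004 m), for 0.2 s.
2. the three balls of the portion have dropped into the jar (horizontal distance between each of ball_low_1_center, ball_low_2_center, ball_low_3_center and jar below 0.024 m and z of ball_low_1_center in the frame of jar between 0 and 0.048 m and z of ball_low_2_center in the frame of jar between 0 and 0.048 m and z of ball_low_3_center in the frame of jar between 0 and 0.048 m), for 0.2 s.
At the end, for the whole second after the job is handed in: The three balls of the portion lie in the jar; the jar stands upright (within 5 degrees) on the base within 10 mm of its seat and at rest; the shutter is home within 3 mm; the six other balls are still inside the hopper or the shutter's pockets (all of step 2 and z of each of ball_mid_1_center, ball_mid_2_center, ball_mid_3_center, ball_top_1_center, ball_top_2_center, ball_top_3_center in the frame of dispenser above 0.108 m and y of each of ball_mid_1_center, ball_mid_2_center, ball_mid_3_center, ball_top_1_center, ball_top_2_center, ball_top_3_center in the frame of dispenser above 0.018 m and horizontal distance between jar and jar_seat below 0.01 m and z of jar in the frame of jar_seat below 0.004 m and angle between jar's own z axis and vertical below 0.08 rad and value of joint shutter below 0.003 m and linear speed of jar below 0.02 m/s); the robot touches nothing.
It fails at once if the jar tips over by more than 30 degrees (angle between jar's own z axis and vertical above 0.52 rad).
It fails at once if a bystander (lid, canister, bottle, marker) is moved by more than 30 mm (distance of any of jar_lid, bead_can, spare_bottle, marker from where it was at the start of the episode above 0.03 m).
It also fails if it takes over 45 s, if anything falls off the work surface, if the arm or the gripper's body presses on something with over 40 N, if the wrist force passes 120 N, or if a joint passes its speed limit or range.

## Working session

There is one attempt and no reset: what is moved stays moved. The work goes in short steps, Python scripts to look and compute and a tool call to move; the robot and the scene stay as the last step left them, time stands still between calls to the robot, and variables do not carry over. Pictures are saved under pics/ and viewed, at most 10 in all, crops included, and the job is handed in when it is done.

Besides the shell and the picture viewer there is one more tool, called after ">>>" by a JSON object that holds its "op" and its "data", one argument or row to a line. drive_tool: Moves the arm, as the interface text tells. Shift numbers are shares of 60 mm and turn numbers shares of 0.1 rad, none past 1 either way. Its arguments: {"type":"object","properties":{"motion":{"type":"array","items":{"type":"array"}}},"required":["motion"]}

```bash
mkdir -p pics
cat > h.py <<'E'
import numpy as np, cv2
from workcell import env, viewer, sign_off, finder
def ray(cam,uv):
    c=viewer.camera_info(cam);K=np.array(c["intrinsics"]);R=np.array(c["R"]);t=np.array(c["t"])
    d=R.T@np.linalg.inv(K)@np.array([uv[0],uv[1],1.]);return -R.T@t,d
def at_z(cam,uv,z):
    o,d=ray(cam,uv);return o+d*(z-o[2])/d[2]
def at_depth(cam,uv,dep):
    o,d=ray(cam,uv);return o+d*dep
def proj(cam,X):
    c=viewer.camera_info(cam);x=np.array(c["R"])@np.array(X)+np.array(c["t"]);x=np.array(c["intrinsics"])@x;return x[:2]/x[2]
def cloud(cam,dep,m):
    v,u=np.nonzero(m&(dep>0));o,_=ray(cam,(0,0))
    c=viewer.camera_info(cam);K=np.array(c["intrinsics"]);R=np.array(c["R"])
    d=(R.T@np.linalg.inv(K)@np.stack([u,v,np.ones(len(u))]))
    return (o[:,None]+d*dep[v,u]).T
def save(n,im): cv2.imwrite("pics/"+n,im[:,:,::-1])
E
python3 - <<'E'
from h import *
np.set_printoptions(precision=4,suppress=True)
ims={}
for c in("scene","side"):
    im,d=viewer.get_image(c);ims[c]=im;np.savez(c,im=im,d=d)
    for n in("jar","jar_lid","bead_can","spare_bottle","dispenser","shutter_knob"):
        for r in finder.cut_out(c,n)[:3]:
            p=cloud(c,d,r["pixels"]);print(c,n,round(r["p"],2),np.round(r["xy"]),len(p),np.percentile(p,2,0) if len(p) else "",np.percentile(p,98,0) if len(p) else "")
    for n in("jar","dispenser","chute_lip","jar_seat","shutter_knob"):
        print(c,n,[(round(r["p"],2),np.round(r["xy"],1)) for r in finder.tip_of(c,n)[:3]])
    save(c+".png",im)
print(env.get_state())
E
```

```text
scene jar 0.68 [385. 243.] 283 [ 0.4304 -0.2367  0.0029] [ 0.4817 -0.1884  0.0516]
scene jar_lid 0.79 [417. 283.] 209 [ 0.3662 -0.3805  0.0037] [ 0.413  -0.3333  0.0183]
scene bead_can 0.95 [430. 233.] 496 [ 0.5302 -0.3443  0.0063] [ 0.5821 -0.2897  0.0984]
scene spare_bottle 0.64 [427. 234.] 489 [ 0.5301 -0.3437  0.0062] [ 0.5817 -0.2907  0.0984]
scene dispenser 0.87 [336. 210.] 1846 [ 0.2532 -0.0735  0.0008] [0.5688 0.1048 0.3615]
scene shutter_knob 0.36 [337. 210.] 1776 [ 0.4018 -0.0553  0.0014] [0.5677 0.1047 0.132 ]
scene jar [(0.72, array([383.6, 251.5]))]
scene dispenser [(0.97, array([330.2, 211.9]))]
scene chute_lip [(0.97, array([322.7, 205. ]))]
scene jar_seat [(0.79, array([321.8, 216.8]))]
scene shutter_knob [(0.63, array([356.9, 193. ])), (0.24, array([417.9, 284.4]))]
side jar 0.79 [318. 168.] 248 [ 0.4393 -0.2365  0.0069] [ 0.486  -0.1836  0.0499]
side jar 0.72 [335. 274.] 476 [0.4134 0.2148 0.0034] [0.4605 0.2649 0.0499]
side bead_can 0.92 [291. 145.] 460 [ 0.5382 -0.331   0.0033] [ 0.5918 -0.2831  0.0966]
side spare_bottle 0.87 [290. 290.] 730 [0.5393 0.2939 0.0051]
[... 320 characters left out ...]
chute_lip [(0.6, array([323. , 209.2]))]
side jar_seat [(0.77, array([330.2, 226. ])), (0.35, array([319.7, 174.5])), (0.33, array([338. , 148.1]))]
side shutter_knob [(0.5, array([302. , 165.7]))]
{'time': 1.2, 'joints': array([-76.1232,  14.8157,   1.2315,  76.4186,  -0.0004,  81.2588]), 'qvel': array([ 0.0161,  0.0516,  0.0864,  0.0906,  0.0252, -0.0247]), 'joint_torque': array([  0.0005, -55.5393,  34.4745,   0.0014,  -0.0002,   0.    ]), 'ee_pos': array([ 0.2115, -0.5077,  0.2423]), 'orientation': array([-179.9972,   -0.0001,   22.6179]), 'force': array([0.6947, 0.5471, 0.2318]), 'wrist_torque': array([-0.019 ,  0.0028, -0.0675]), 'gripper_force': 0.0, 'finger_gap': 0.08544345448161866}
```

Run:
```python
from h import *
np.set_printoptions(precision=4,suppress=True)
a=np.load("scene.npz")["im"];b=np.load("side.npz")["im"]
A=cv2.resize(a[140:310,220:470],None,fx=3,fy=3,interpolation=cv2.INTER_CUBIC)
B=cv2.resize(b[100:320,210:410],None,fx=2.7,fy=2.7,interpolation=cv2.INTER_CUBIC)
save("scrop.png",A);save("bcrop.png",B)
for c,l in(("scene",[("lip",(322.7,205),.066),("seat",(321.8,216.8),.005),("disp",(330.2,211.9),0),("knob",(356.9,193),.144),("jar",(383.6,251.5),0)]),
 ("side",[("lip",(323,209.2),.066),("seat",(330.2,226),.005),("disp",(311.1,222.4),0),("knob",(302,165.7),.144),("jar",(319.8,171.2),0)])):
    for n,uv,z in l: print(c,n,at_z(c,uv,z))
    print(c, ray(c,(320,200)))
```

```text
scene lip [0.4582 0.049  0.066 ]
scene seat [0.4533 0.0492 0.005 ]
scene disp [0.4944 0.0387 0.    ]
scene knob [ 0.5104 -0.0553  0.144 ]
scene jar [ 0.4461 -0.2104  0.    ]
scene (array([-0.2876, -0.4389,  1.0639]), array([ 0.5616,  0.3762, -0.7369]))
side lip [0.465  0.0394 0.066 ]
side seat [0.444 0.046 0.005]
side disp [ 0.4997  0.0238 -0.    ]
side knob [ 0.5223 -0.0649  0.144 ]
side jar [ 0.4658 -0.23    0.    ]
side (array([0.4974, 0.8616, 0.8112]), array([-0.0221, -0.7565, -0.6537]))
```

View pics/scrop.png

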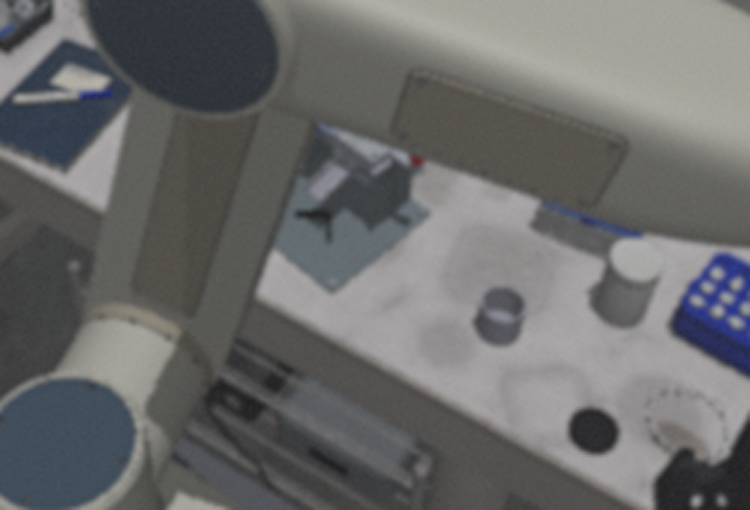

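View pics/bcrop.png

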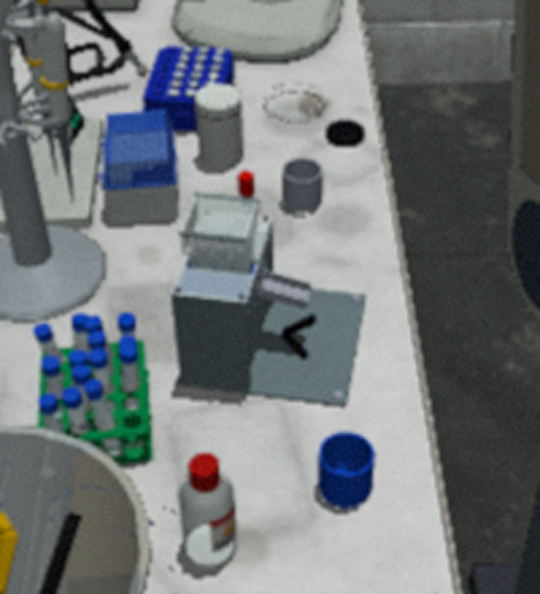

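>>> {"op": "drive_tool", "data": {
  "motion": [
    [[0.5, 0.6, 0.1], -1, 85],
    [[0.9, 1, 0.1], -1, 85],
    [[0.9, 1, 0], -1, 85],
    [[0.9, 1, 0], -1, 85],
    [[0.7, 0.9, 0], -1, 85],
    [[0, 0.3, 0], -1, 85],
    [[0, 0, 0], -0.9, 85],
    [[0, 0, 0], 0, 85]
  ]
}}

```text
time: 2.2
ee_pos: [0.4054, -0.2648, 0.253]
orientation: [180.0, -0.0, -16.8]
force: [-0.3, 0.7, 0.3]
finger_gap: 0.0852
gripper_force: 0.0
```

```bash
cat >> h.py <<'E'
from scipy.spatial.transform import Rotation as Ro
def wpose():
    s=env.get_state();T=np.eye(4);T[:3,:3]=Ro.from_euler("xyz",s["orientation"],degrees=True).as_matrix();T[:3,3]=s["ee_pos"]
    return T@np.array(viewer.camera_info("wrist")["hand_eye"])
def wz(T,uv,z):
    K=np.array(viewer.camera_info("wrist")["intrinsics"]);d=T[:3,:3]@np.linalg.inv(K)@np.array([uv[0],uv[1],1.]);o=T[:3,3];return o+d*(z-o[2])/d[2]
def wcloud(T,dep,m):
    K=np.array(viewer.camera_info("wrist")["intrinsics"]);v,u=np.nonzero(m&(dep>0))
    p=np.linalg.inv(K)@np.stack([u,v,np.ones(len(u))])*dep[v,u];return (T[:3,:3]@p).T+T[:3,3]
def look(name):
    T=wpose();im,d=viewer.get_image("wrist");np.savez(name,im=im,d=d,T=T);save(name+".png",im);return T,im,d
E
python3 - <<'E'
from h import *
np.set_printoptions(precision=4,suppress=True)
print(viewer.camera_info("wrist"))
T,im,d=look("w1");print(T)
for n in("jar","jar_lid","dispenser"):
    for r in finder.cut_out("wrist",n)[:2]:
        p=wcloud(T,d,r["pixels"]);print(n,round(r["p"],2),np.round(r["xy"]),len(p),np.percentile(p,2,0),np.percentile(p,98,0))
for n,z in(("jar",0),("dispenser",0),("chute_lip",.066),("jar_seat",.005),("shutter_knob",.144)):
    print(n,[(round(r["p"],2),np.round(r["xy"],1),wz(T,r["xy"],z)) for r in finder.tip_of("wrist",n)[:2]])
E
```

```text
{'intrinsics': array([[313.0477,   0.    , 326.3152],
       [  0.    , 313.0477, 202.0914],
       [  0.    ,   0.    ,   1.    ]]), 'hand_eye': array([[ 0.0006, -0.9597, -0.281 ,  0.0704],
       [ 1.    ,  0.0007, -0.0003, -0.0008],
       [ 0.0004, -0.281 ,  0.9597, -0.1316],
       [ 0.    ,  0.    ,  0.    ,  1.    ]])}
[[-0.289  -0.9188 -0.2687  0.473 ]
 [-0.9573  0.2773  0.0814 -0.2844]
 [-0.0003  0.2807 -0.9598  0.3846]
 [ 0.      0.      0.      1.    ]]
jar 0.93 [268. 143.] 2089 [ 0.4347 -0.2365  0.0034] [ 0.4812 -0.1881  0.0509]
jar_lid 0.81 [403. 160.] 1599 [ 0.3704 -0.3798  0.0073] [ 0.4184 -0.3321  0.0155]
dispenser 0.97 [ 73. 167.] 20013 [ 0.4082 -0.0623  0.0037] [0.5662 0.1148 0.1511]
jar [(0.89, array([271.1, 140.5]), array([ 0.459 , -0.2102,  0.    ]))]
dispenser [(0.69, array([ 73.2, 169.7]), array([0.4964, 0.0373, 0.    ])), (0.49, array([ 83.6, 209.5]), array([0.4463, 0.0508, 0.    ]))]
chute_lip [(0.75, array([ 36.5, 212. ]), array([0.4629, 0.043 , 0.066 ]))]
jar_seat [(0.7, array([ 83.6, 208.5]), array([0.4478, 0.0457, 0.005 ]))]
shutter_knob [(0.65, array([ 12.1, 129.5]), array([ 0.5281, -0.0547,  0.144 ]))]
```

View pics/w1.png

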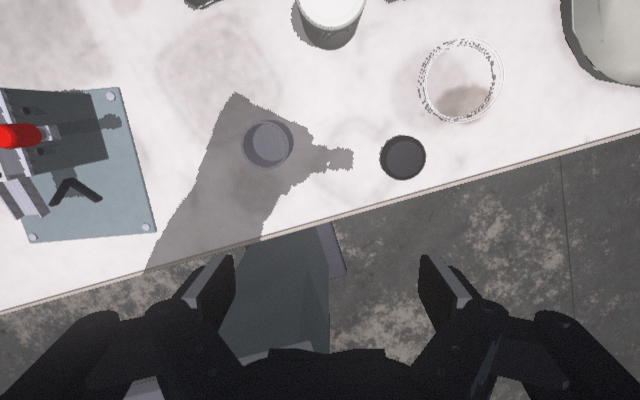

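Run:
```python
from h import *
np.set_printoptions(precision=4,suppress=True)
f=np.load("w1.npz");T=f["T"];d=f["d"]
for uv in((156,233),(118,88),(30,243)): print(wz(T,uv,.005))
im=f["im"].astype(int)
m=np.zeros(d.shape,bool);m[80:250,0:165]=1
m&=(im[:,:,2]-im[:,:,0]>8)
p=wcloud(T,d,m);q=p[(abs(p[:,2]-.005)<.004)]
r=cv2.minAreaRect(q[:,:2].astype(np.float32)*1000);print(len(q),r,cv2.boxPoints(r))
m=np.zeros(d.shape,bool);m[80:200,0:60]=1
m&=(im[:,:,0]-im[:,:,2]>100);p=wcloud(T,d,m);print("red",len(p),np.percentile(p,[2,50,98],0))
t=p[p[:,2]>.153];print("top",len(t),t.min(0),t.max(0),t.mean(0))
```

```text
[ 0.3907 -0.0278  0.005 ]
[ 0.5655 -0.0636  0.005 ]
[0.4257 0.1368 0.005 ]
9598 ((496.48846435546875, 36.62940979003906), (169.8422088623047, 178.70748901367188), 78.41299438476562) [[391.8988 -28.6139]
 [566.9644 -64.5083]
 [601.0781 101.8727]
 [426.0126 137.7671]]
red 320 [[ 0.5157 -0.0634  0.1527]
 [ 0.5217 -0.0594  0.1555]
 [ 0.5301 -0.0526  0.1572]]
top 309 [ 0.5151 -0.0643  0.1531] [ 0.531  -0.0508  0.1585] [ 0.5219 -0.0589  0.1555]
```

>>> {"op": "drive_tool", "data": {
  "motion": [
    [[0.2, 0.2, 0], 1, 85],
    [[0.2, 0.2, 0], 1, 85],
    [[0.2, 0.2, 0], 1, 85],
    [[0.29, 0.3, 0], 1, 85],
    [[0, 0, 0], 1, 85],
    [[0, 0, 0], 1, 85],
    [[0, 0, 0], 1, 85],
    [[0, 0, 0], 1, 85],
    [[0, 0, 0], 1, 85],
    [[0, 0, 0], 1, 85],
    [[0, 0, 0], 1, 85],
    [[0, 0, 0], 1, 85]
  ]
}}

```text
time: 4.15
ee_pos: [0.4586, -0.2112, 0.2529]
orientation: [-180.0, -0.0, 52.0]
force: [0.2, 0.0, 0.2]
finger_gap: 0.085
gripper_force: 0.0
```

>>> {"op": "drive_tool", "data": {
  "motion": [
    [[0, 0, 0], 1, 85],
    [[0, 0, 0], 1, 85],
    [[0, 0, 0], 1, 85],
    [[0, 0, 0], 1, 85],
    [[0, 0, 0], 1, 85],
    [[0, 0, 0], 1, 85],
    [[0, 0, 0], 1, 85],
    [[0, 0, 0], 1, 85],
    [[0, 0, 0], 1, 85],
    [[0, 0, 0], 1, 85],
    [[0, 0, -0.3], 1, 85],
    [[0, 0, -0.5], 1, 85]
  ]
}}

```text
time: 5.65
ee_pos: [0.4591, -0.2115, 0.2051]
orientation: [179.9, 0.1, 120.8]
force: [0.6, -0.2, 0.2]
finger_gap: 0.0854
gripper_force: 0.0
```

>>> {"op": "drive_tool", "data": {
  "motion": [
    [[0, 0, -0.5], 1, 85],
    [[0, 0, -0.3], 1, 85],
    [[0, 0, 0], 1, 85],
    [[0, 0, 0], 1, 85],
    [[0, 0, 0], 1, 85],
    [[0, 0, 0], 1, 85],
    [[0, 0, 0], 1, 85],
    [[0, 0, 0], 1, 85],
    [[0, 0, 0], 0.32, 85],
    [[0, 0, 0], 0, 85]
  ]
}}

```text
time: 6.9
ee_pos: [0.4586, -0.2111, 0.1569]
orientation: [180.0, -0.0, 168.2]
force: [0.5, -0.2, 0.9]
finger_gap: 0.0852
gripper_force: 0.0
```

Run:
```python
from h import *
np.set_printoptions(precision=4,suppress=True)
print(env.get_state())
T,im,d=look("w2")
for n in("jar",):
    for r in finder.cut_out("wrist",n)[:2]:
        p=wcloud(T,d,r["pixels"]);print(n,round(r["p"],2),np.round(r["xy"]),len(p),np.percentile(p,2,0),np.percentile(p,98,0))
        t=p[(p[:,2]>.045)&(p[:,2]<.054)][:,:2];print(len(t),cv2.minEnclosingCircle(t.astype(np.float32)))
    print([(round(r["p"],2),r["xy"],wz(T,r["xy"],0)) for r in finder.tip_of("wrist",n)[:2]])
```

```text
{'time': 6.9, 'joints': array([-34.2527,  12.8328, -14.253 ,  62.9163,   0.0012, -22.4448]), 'qvel': array([-0.0185, -0.0134, -0.0391, -0.0169, -0.0805,  0.9388]), 'joint_torque': array([ -0.0081, -50.4871,  32.1989,   0.001 ,  -0.0005,  -0.2966]), 'ee_pos': array([ 0.4586, -0.2111,  0.1569]), 'orientation': array([179.9981,  -0.0014, 168.1921]), 'force': array([ 0.5417, -0.1781,  0.9433]), 'wrist_torque': array([ 0.0176,  0.0447, -0.059 ]), 'gripper_force': 0.0, 'finger_gap': 0.08520632976938092}
jar 0.76 [325. 200.] 3581 [ 0.4328 -0.2339  0.0039] [ 0.4814 -0.1875  0.0508]
851 ((0.458111971616745, -0.21065983176231384), 0.026146041229367256)
[(0.59, [326.0, 188.7], array([ 0.4578, -0.2101,  0.    ]))]
```

View pics/w2.png

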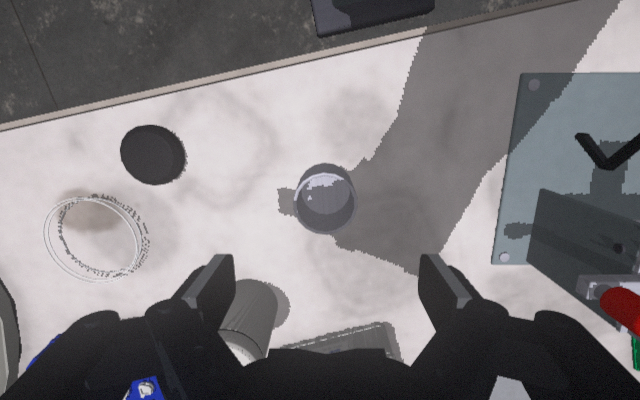

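>>> {"op": "drive_tool", "data": {
  "motion": [
    [[0, 0, -0.5], 0, 85],
    [[0, 0, -0.7], 0, 85],
    [[0, 0, -0.6], 0, 85],
    [[0, 0, -0.27], 0, 85],
    [[0, 0, 0], 0, 60],
    [[0, 0, 0], 0, 48],
    [[0, 0, 0], 0, 45],
    [[0, 0, 0], 0, 45],
    [[0, 0, 0], 0, 45],
    [[0, 0, 0], 0, 45]
  ]
}}

```text
time: 8.3
ee_pos: [0.4592, -0.2114, 0.0339]
orientation: [-180.0, 0.1, 168.3]
force: [-0.1, 0.2, 6.6]
finger_gap: 0.0509
gripper_force: 63.1
```

>>> {"op": "drive_tool", "data": {
  "motion": [
    [[0, 0, 0.4], 0, 45],
    [[-0.1, 0.2, 0.5], 0, 45],
    [[-0.25, 0.5, 0.1], 0, 45],
    [[-0.3, 0.8, 0], 0, 45],
    [[-0.3, 0.8, 0], 0, 45],
    [[-0.3, 0.8, 0], 0, 45],
    [[0, 0.8, 0], 0, 45],
    [[0, 0.5, 0], 0, 45],
    [[0, 0.12, 0], 0, 45],
    [[0, 0, -0.3], 0, 45],
    [[0, 0, -0.4], 0, 45],
    [[0, 0, 0], 0, 45]
  ]
}}

```text
time: 9.8
ee_pos: [0.3828, 0.0596, 0.05]
orientation: [-180.0, -0.1, 168.2]
force: [-0.9, 0.4, -1.2]
finger_gap: 0.0509
gripper_force: 63.2
```

Run:
```python
from h import *
np.set_printoptions(precision=4,suppress=True)
a=np.radians(-11.6);ex=np.array([np.cos(a),np.sin(a)]);ey=np.array([-ex[1],ex[0]]);o=np.array([.4965,.0366])
s=env.get_state();print(s["ee_pos"],s["orientation"],s["finger_gap"],s["joints"],s["force"])
p=s["ee_pos"][:2]-o;print("disp xy",p@ex,p@ey,"to seat",o-.05*ex-s["ee_pos"][:2])
T,im,d=look("w3")
for r in finder.cut_out("side","jar")[:0]:pass
im2,d2=viewer.get_image("side")
for r in finder.cut_out("side","jar")[:3]:
    q=cloud("side",d2,r["pixels"]);print(round(r["p"],2),r["xy"],np.percentile(q,2,0),np.percentile(q,98,0))
c=cv2.resize(im2[150:300,230:410],(540,450),interpolation=cv2.INTER_CUBIC);save("s3.png",c)
```

```text
[0.3828 0.0596 0.05  ] [-179.9674   -0.1445  168.2282] 0.05086712927163009 [ -3.5992   8.3835 -38.4588  43.3054  -0.0117   8.1726] [-0.9444  0.4246 -1.1912]
disp xy -0.11603920164307965 -0.00030860790609414657 to seat [ 0.0648 -0.013 ]
0.7 [353.7, 221.4] [ 0.3502  0.0155 -0.0027] [0.4121 0.0947 0.0699]
0.62 [337.0, 276.4] [ 0.4135  0.2134 -0.0002] [0.4605 0.2649 0.0504]
```

View pics/s3.png

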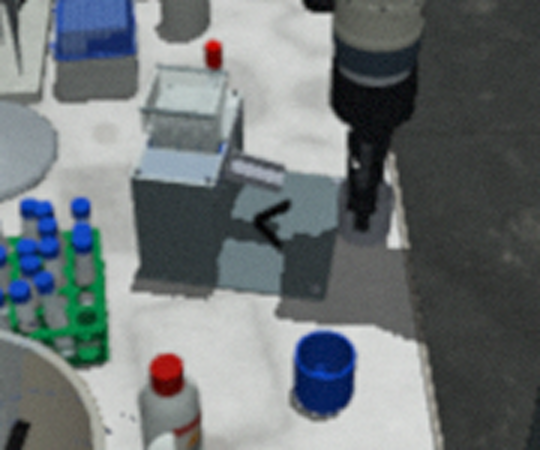

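>>> {"op": "drive_tool", "data": {
  "motion": [
    [[0, 0, -0.12], 0, 45],
    [[0.15, -0.03, 0], 0, 45],
    [[0.25, -0.05, 0], 0, 45],
    [[0.25, -0.05, 0], 0, 45],
    [[0.2, -0.04, 0], 0, 45],
    [[0.14, -0.03, 0], 0, 45],
    [[0, 0, -0.04], 0, 45],
    [[0, 0, 0], 0, 45]
  ]
}}

```text
time: 11.0
ee_pos: [0.4424, 0.0482, 0.0408]
orientation: [-180.0, -0.1, 168.3]
force: [0.5, 0.5, -1.6]
finger_gap: 0.051
gripper_force: 63.2
```

>>> {"op": "drive_tool", "data": {
  "motion": [
    [[0.06, -0.015, -0.02], 0, 45],
    [[0.02, -0.005, -0.015], 0, 45],
    [[0, 0, 0], 0, 45]
  ]
}}

```text
time: 11.38
ee_pos: [0.4478, 0.0469, 0.039]
orientation: [180.0, -0.0, 168.3]
force: [-0.3, 0.5, -2.0]
finger_gap: 0.0508
gripper_force: 63.3
```

>>> {"op": "drive_tool", "data": {
  "motion": [
    [[0.02, -0.004, -0.015], 0, 45],
    [[0, 0, 0], 0, 45]
  ]
}}

```text
time: 11.62
ee_pos: [0.448, 0.0469, 0.0389]
orientation: [-180.0, -0.1, 168.3]
force: [-7.8, 1.1, 16.3]
finger_gap: 0.0509
gripper_force: 65.0
```

>>> {"op": "drive_tool", "data": {
  "motion": [
    [[0, 0, 0], 0, 58],
    [[0, 0, 0], 0, 70],
    [[0, 0, 0], 0, 70],
    [[0, 0, 0], 0, 70]
  ]
}}

```text
time: 12.12
ee_pos: [0.4491, 0.0466, 0.038]
orientation: [-180.0, -0.0, 168.3]
force: [0.7, 0.1, 0.7]
finger_gap: 0.0702
gripper_force: 0.0
```

>>> {"op": "drive_tool", "data": {
  "motion": [
    [[-0.2, 0.04, 0], 0, 70],
    [[-0.5, 0.1, 0], 0, 70],
    [[-0.5, 0.1, 0.1], 0, 70],
    [[0, 0, 0.8], 0, 70],
    [[0, 0, 1], 0, 70],
    [[0, 0, 0.7], 0, 70],
    [[0, 0, 0], 0, 70]
  ]
}}

```text
time: 13.0
ee_pos: [0.3777, 0.0611, 0.1966]
orientation: [180.0, 0.3, 168.3]
force: [0.2, 0.5, -0.6]
finger_gap: 0.0701
gripper_force: 0.0
```

Run:
```python
from h import *
np.set_printoptions(precision=4,suppress=True)
a=np.radians(-11.6);ex=np.array([np.cos(a),np.sin(a)]);ey=np.array([-ex[1],ex[0]]);o=np.array([.4965,.0366])
T,im,d=look("w4")
s=env.get_state();print(s["ee_pos"],s["finger_gap"],s["joints"])
for r in finder.cut_out("wrist","jar")[:2]:
    q=wcloud(T,d,r["pixels"]);print(round(r["p"],2),r["xy"],np.percentile(q,2,0),np.percentile(q,98,0))
for n,z in (("jar",.005),("jar_seat",.005)):
  for r in finder.tip_of("wrist",n)[:2]:
    X=wz(T,r["xy"],z);print(n,r["p"],X,(X[:2]-o)@ex,(X[:2]-o)@ey)
im2,d2=viewer.get_image("side")
for r in finder.cut_out("side","jar")[:3]:
    q=cloud("side",d2,r["pixels"]);print(round(r["p"],2),r["xy"],np.percentile(q,2,0),np.percentile(q,98,0))
c=cv2.resize(im2[150:270,250:400],(500,400),interpolation=cv2.INTER_CUBIC)
w=cv2.resize(im,None,fx=.5,fy=.5)
c2=np.zeros((600,640,3),np.uint8);c2[:400]=im;c2[400:,:250]=c[::2,::2];save("v4.png",c2)
```

```text
[0.3769 0.0612 0.1948] 0.06994657698828283 [ -3.4317  -0.5397 -24.0322  66.3653   0.0006   8.2953]
0.79 [511.2, 203.0] [0.4079 0.2133 0.0041] [0.4565 0.2622 0.0508]
0.7 [326.5, 253.8] [0.422  0.0254 0.0091] [0.4706 0.0726 0.0557]
jar 0.9 [0.4456 0.0464 0.005 ] -0.05185967671542635 -0.000635031013278586
jar 0.63 [0.4312 0.2342 0.005 ] -0.10367875466769644 0.18042639335872632
0.96 [336.8, 275.1] [0.4134 0.2144 0.0021] [0.4606 0.2651 0.0507]
0.71 [328.4, 218.4] [0.4287 0.0237 0.0147] [0.4715 0.0749 0.0547]
```

View pics/v4.png

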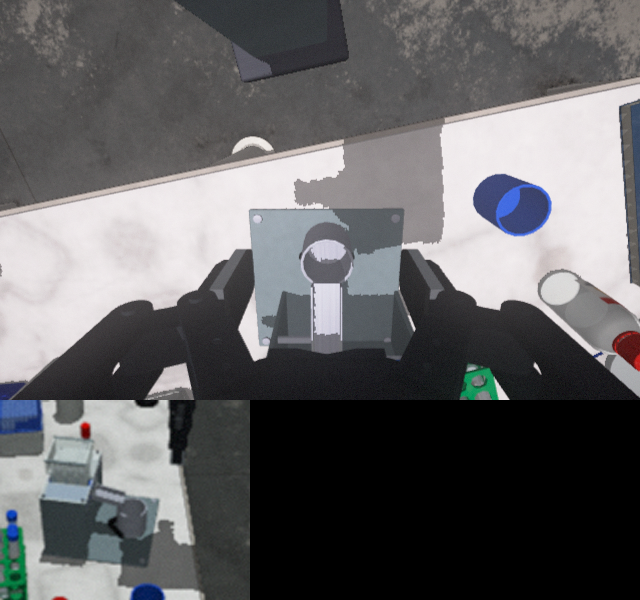

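>>> {"op": "drive_tool", "data": {
  "motion": [
    [[0, 0, 0.5], 0, 60],
    [[0.2, -0.2, 0.3], 0, 40],
    [[0.5, -0.4, 0], 0, 40],
    [[0.7, -0.55, 0], 0, 40],
    [[0.6, -0.45, 0], 0, 40],
    [[0.35, -0.28, 0], 0, 40],
    [[0.08, -0.08, 0], 0, 40],
    [[0, 0, 0], 0, 40]
  ]
}}

```text
time: 14.3
ee_pos: [0.5224, -0.0564, 0.2413]
orientation: [180.0, -0.1, 168.3]
force: [-0.2, -0.0, -0.6]
finger_gap: 0.04
gripper_force: 0.0
```

Run:
```python
from h import *
np.set_printoptions(precision=4,suppress=True)
s=env.get_state();print(s["ee_pos"],s["orientation"],s["finger_gap"])
T,im,d=look("w5")
I=im.astype(int);p=wcloud(T,d,(I[:,:,0]-I[:,:,2]>90)&(I[:,:,0]-I[:,:,1]>90));p=p[(abs(p[:,0]-.523)<.04)&(abs(p[:,1]+.056)<.04)]
t=p[p[:,2]>.153];print(len(p),len(t),cv2.minEnclosingCircle(t[:,:2].astype(np.float32)),np.percentile(t,[1,99],0))
print([(r["p"],r["xy"],wz(T,r["xy"],.144)) for r in finder.tip_of("wrist","shutter_knob")[:2]])
```

```text
[ 0.5224 -0.0564  0.2413] [179.989   -0.106  168.2509] 0.04001843181055077Traceback (most recent call last):
  File "<stdin>", line 6, in <module>
    return _quantile_unchecked(
        a, q, axis, out, overwrite_input, method, keepdims, weights)
    return _ureduce(a,
                    func=_quantile_ureduce_func,
    ...<5 lines>...
                    overwrite_input=overwrite_input,
                    method=method)
    r = func(a, **kwargs)
    result = _quantile(arr,
                       quantiles=q,
    ...<2 lines>...
                       out=out,
                       weights=wgt)
    slices_having_nans = np.isnan(arr[-1, ...])
                                  ~~~^^^^^^^^^
IndexError: index -1 is out of bounds for axis 0 with size 0
```

View pics/w5.png

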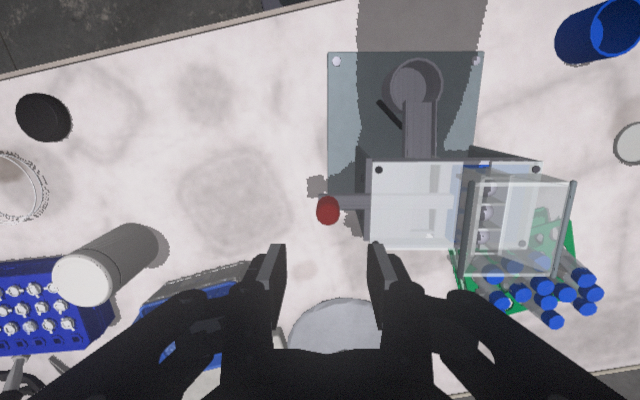

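Run:
```python
from h import *
np.set_printoptions(precision=4,suppress=True)
f=np.load("w5.npz");I=f["im"].astype(int);d=f["d"];T=f["T"]
m=np.zeros(d.shape,bool);m[190:230,310:345]=1
m&=(I[:,:,0]-I[:,:,2]>45);v,u=np.nonzero(m);print(u.min(),u.max(),v.min(),v.max())
p=wcloud(T,d,m);print(len(p),np.percentile(p,[1,50,99],0));t=p[p[:,2]>np.percentile(p[:,2],98)-.006]
print(len(t),cv2.minEnclosingCircle(t[:,:2].astype(np.float32)),wz(T,((u.min()+u.max())/2,v.max()-11.5),.157))
```

```text
316 338 197 224
497 [[ 0.5152 -0.0623  0.1361]
 [ 0.5208 -0.0541  0.1556]
 [ 0.5301 -0.0467  0.1573]]
402 ((0.5237361192703247, -0.05510472133755684), 0.008241651579737663) [ 0.5213 -0.0546  0.157 ]
```

>>> {"op": "drive_tool", "data": {
  "motion": [
    [[0.02, 0.02, -0.4], 0, 40],
    [[0, 0, -0.6], 0, 40],
    [[0, 0, -0.45], 0, 40],
    [[0, 0, -0.17], 0, 40],
    [[0, 0, 0], 0, 40],
    [[0, 0, 0], 0, 25],
    [[0, 0, 0], 0, 14],
    [[0, 0, 0], 0, 14],
    [[0, 0, 0], 0, 14],
    [[0, 0, 0], 0, 14]
  ]
}}

```text
time: 15.6
ee_pos: [0.5244, -0.0559, 0.1462]
orientation: [-179.9, 0.1, 168.2]
force: [-1.6, -0.8, 4.6]
finger_gap: 0.0158
gripper_force: 58.4
```

>>> {"op": "drive_tool", "data": {
  "motion": [
    [[-0.015, -0.075, 0], 0, 14],
    [[-0.03, -0.15, 0], 0, 14],
    [[-0.03, -0.15, 0], 0, 14],
    [[-0.02, -0.1, 0], 0, 14],
    [[-0.015, -0.075, 0], 0, 14],
    [[0, 0, 0], 0, 14],
    [[0, 0, 0], 0, 14]
  ]
}}

```text
time: 16.48
ee_pos: [0.5178, -0.0884, 0.1462]
orientation: [180.0, 0.1, 168.3]
force: [-1.1, 1.2, 7.2]
finger_gap: 0.0154
gripper_force: 59.1
```

>>> {"op": "drive_tool", "data": {
  "motion": [
    [[0, 0, 0], 0, 14],
    [[0, 0, 0], 0, 14],
    [[0, 0, 0], 0, 14],
    [[0, 0, 0], 0, 14],
    [[0, 0, 0], 0, 14],
    [[0, 0, 0], 0, 14],
    [[0, 0, 0], 0, 14],
    [[0, 0, 0], 0, 14],
    [[0, 0, 0], 0, 14],
    [[0, 0, 0], 0, 14]
  ]
}}

```text
time: 17.73
ee_pos: [0.5178, -0.0884, 0.1461]
orientation: [180.0, 0.1, 168.3]
force: [-0.9, 1.2, 6.2]
finger_gap: 0.0157
gripper_force: 59.1
```

Run:
```python
from h import *
np.set_printoptions(precision=4,suppress=True)
s=env.get_state();print(s["ee_pos"],s["force"],s["finger_gap"])
T,im,d=look("w6")
for c in("wrist",):
  for n in("ball_low_1_center","ball_mid_1_center","shutter_knob"):
    print(n,[(round(r["p"],2),r["xy"]) for r in finder.tip_of(c,n)[:9]])
save("v6.png",cv2.resize(im[30:310,200:600],(800,560),interpolation=cv2.INTER_CUBIC))
```

```text
[ 0.5178 -0.0884  0.1461] [-0.8568  1.2411  6.2178] 0.01566448155976685
ball_low_1_center [(0.55, [477.7, 56.1])]
ball_mid_1_center [(0.6, [472.4, 80.6])]
shutter_knob [(0.78, [323.3, 263.5])]
```

View pics/v6.png

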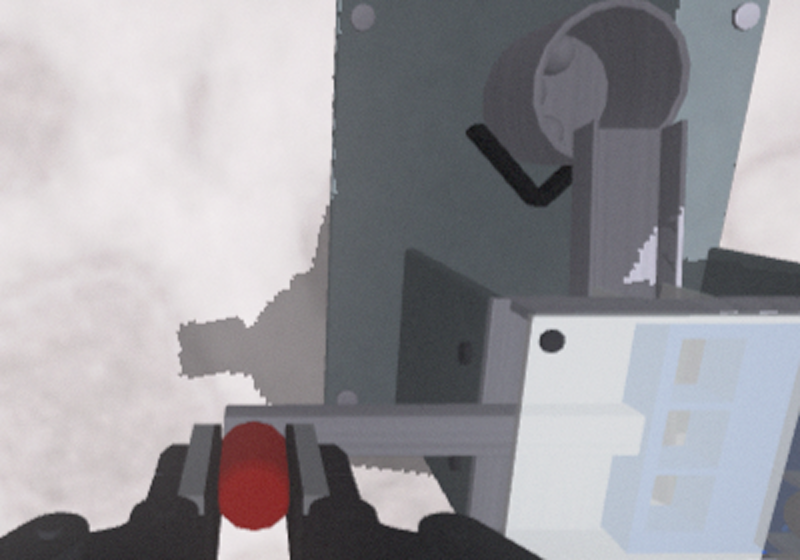

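The three pockets in the shutter are empty, at crop (690,360), (675,430) and (665,490). The chute is clear and balls lie in the jar near crop (555,55–130). Next I push the shutter home.

>>> {"op": "drive_tool", "data": {
  "motion": [
    [[0.015, 0.075, 0], 0, 14],
    [[0.03, 0.15, 0], 0, 14],
    [[0.03, 0.15, 0], 0, 14],
    [[0.02, 0.1, 0], 0, 14],
    [[0.015, 0.075, 0], 0, 14],
    [[0.003, 0.015, 0], 0, 14],
    [[0, 0, 0], 0, 14]
  ]
}}

```text
time: 18.8
ee_pos: [0.5245, -0.0559, 0.1463]
orientation: [-179.8, 0.1, 168.2]
force: [-3.6, -6.9, 7.0]
finger_gap: 0.0156
gripper_force: 59.4
```

>>> {"op": "drive_tool", "data": {
  "motion": [
    [[0.003, 0.015, 0], 0, 14],
    [[0, 0, 0], 0, 14]
  ]
}}

```text
time: 19.05
ee_pos: [0.5245, -0.0558, 0.1463]
orientation: [-179.7, 0.1, 168.2]
force: [-4.6, -11.9, 7.7]
finger_gap: 0.0158
gripper_force: 59.5
```

>>> {"op": "drive_tool", "data": {
  "motion": [
    [[0, 0, 0], 0, 30],
    [[0, 0, 0], 0, 40],
    [[0, 0, 0], 0, 40],
    [[0, 0, 0.3], 0, 40],
    [[0, 0, 0.7], 0, 40],
    [[0, 0, 0.7], 0, 40],
    [[-0.5, 0, 0.2], 0, 40],
    [[-0.7, 0.2, 0], 0, 40],
    [[-0.7, 0.2, 0], 0, 40],
    [[-0.6, 0, 0], 0, 40],
    [[0, 0, 0], 0, 40]
  ]
}}

```text
time: 20.42
ee_pos: [0.3727, -0.0291, 0.2595]
orientation: [180.0, 0.1, 168.3]
force: [0.1, 0.2, 0.7]
finger_gap: 0.0401
gripper_force: 0.0
```

Run:
```python
from h import *
np.set_printoptions(precision=4,suppress=True)
a=np.radians(-11.6);ex=np.array([np.cos(a),np.sin(a)]);ey=np.array([-ex[1],ex[0]]);o=np.array([.4965,.0366])
T,im,d=look("w7")
for n,z in (("jar",.005),("shutter_knob",.144)):
  for r in finder.tip_of("wrist",n)[:2]:
    X=wz(T,r["xy"],z);print(n,r["p"],r["xy"],(X[:2]-o)@ex,(X[:2]-o)@ey)
im2,_=viewer.get_image("side")
A=cv2.resize(im[60:400,150:550],(480,408));B=cv2.resize(im2[150:260,260:360],(320,352),interpolation=cv2.INTER_CUBIC)
c=np.zeros((408,800,3),np.uint8);c[:,:480]=A;c[:352,480:]=B;save("v7.png",c)
```

```text
jar 0.86 [398.4, 213.0] -0.051932440245557106 0.0054865441526102555
jar 0.72 [542.1, 172.5] -0.10497588059437608 0.18189095363742055
shutter_knob 0.82 [331.1, 351.9] 0.041720974762043506 -0.08379085970232157
```

View pics/v7.png

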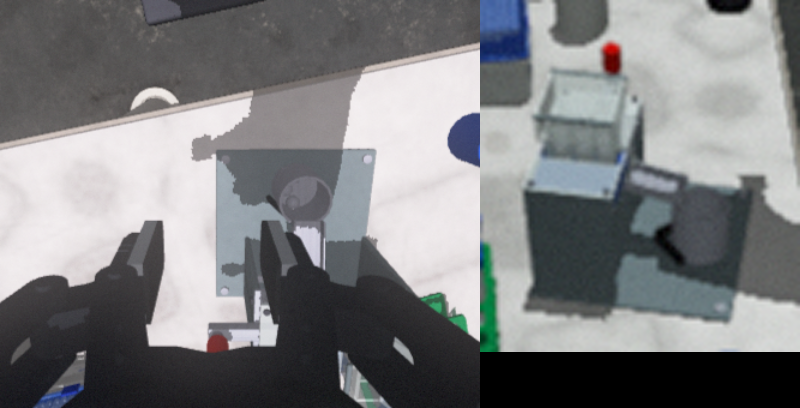

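>>> {"op": "drive_tool", "data": {
  "motion": [
    [[0.1, 0.5, 0], 0, 40],
    [[0.2, 0.7, 0], 0, 40],
    [[0.2, 0.25, 0], 0, 40],
    [[0, 0, 0], 0, 40],
    [[0, 0, 0], 0, 40]
  ]
}}

```text
time: 21.25
ee_pos: [0.4045, 0.0572, 0.2585]
orientation: [-180.0, -0.1, 168.3]
force: [0.1, 0.3, -0.1]
finger_gap: 0.0401
gripper_force: 0.0
```

Run:
```python
from h import *
np.set_printoptions(precision=4,suppress=True)
a=np.radians(-11.6);ex=np.array([np.cos(a),np.sin(a)]);ey=np.array([-ex[1],ex[0]]);o=np.array([.4965,.0366])
T,im,d=look("w8")
for r in finder.tip_of("wrist","jar")[:2]:
    X=wz(T,r["xy"],.005);print(r["p"],r["xy"],(X[:2]-o)@ex,(X[:2]-o)@ey)
for r in finder.cut_out("wrist","jar")[:2]:
    q=wcloud(T,d,r["pixels"]);t=q[(q[:,2]>.052)&(q[:,2]<.059)];c,R=cv2.minEnclosingCircle(t[:,:2].astype(np.float32));print(c,R,(np.array(c)-o)@ex,(np.array(c)-o)@ey)
u,v=proj2=[int(x) for x in finder.tip_of("wrist","jar")[0]["xy"]]
c=im[max(0,v-50):v+40,max(0,u-55):u+55].astype(float)
c=np.clip(255*(c/255)**.6,0,255).astype(np.uint8)
save("v8.png",cv2.resize(c,None,fx=6,fy=6,interpolation=cv2.INTER_CUBIC))
```

```text
0.95 [329.0, 205.5] -0.04938617023488866 0.006103866161711708
0.81 [473.7, 163.2] -0.1037956508933727 0.18505673804765824
(0.41870352625846863, 0.22089529037475586) 0.01215373631566763 -0.11326521404885723 0.16488795185640132
(0.44744202494621277, 0.04826738312840462) 0.0259464830160141 -0.05040203130282512 0.001564604100731998
```

View pics/v8.png

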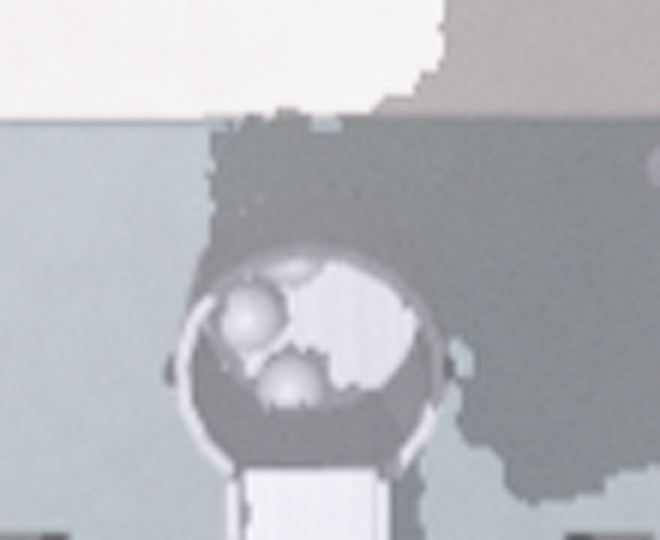

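The jar's rim is 1.6 mm off its seat. All three balls show inside it, at crop (295,265), (250,315) and (290,385). The knob is home and the gripper is clear, so I hand in.

```bash
python3 -c "
from h import *
print(sign_off())"
```

```text
the job is handed in; nothing more can be done
None
```

The job is handed in: the steel jar stands at the stop about 1.6 mm off its seat with its three balls inside, the shutter is home, and the arm is clear; I didn't check the six hopper balls in a picture, and the sign-off returned no verdict.

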